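# Raise the fume screen's sash to its stop and bolt it

### The arm

A 6-joint arm with a two-finger parallel gripper is mounted at the origin on a cart in front of the work surface, level with it; the furniture and walls round the work are solid. World frame = base frame: x ahead of the robot, y to its left, z up, the work surface at z = 0. Lengths are in mm, angles in rad, forces in N, time in s.
With the tool pointing down it reaches from about 300 to 875 mm from the base axis. Payload 6.4 kg.
Tool frame: the origin (TCP) lies between the finger pads; the fingertips stand 25 mm ahead of it and the grasp point (between the pads) lies 6 mm ahead of it (arm.tcp_to_tips is the distance from the TCP to the fingertips, in mm); z points along the fingers, y is the line along which they close (so a half turn about z gives the same grasp; the last joint's range is limited). The gripper opens to 88 mm and grips with 3 to 60 N. Pads are 18 mm wide; open, the fingers measure 123 mm over their backs; the gripper's body (75 mm by 187 mm) begins 45 mm behind the grasp point.
Start: joints at [-1.456, 0.181, 1.607, -0, 1.354, -0.206], TCP at [181.329, -545.675, 263.714] pointing down, gripper open.
Joint ranges: [-2.99, 2.99], [-0.89, 2.07], [0.3, 2.58], [-1.14, 4.28], [0, 2.63], [-3.12, 3.12]. Speed limits (rad/s): [2.57, 2.57, 3.01, 3.14, 3.14, 3.14].

### API

Orientations are given as [roll, pitch, yaw] about the fixed x, y, z axes, in that order (R = Rz(yaw) Ry(pitch) Rx(roll)).
In Python, from workcell import arm, vision, close_job, find_in, trace, pinpoint gives the robot as it stands. Calls block until the motion is done:
- arm.move_ptp(position, orientation): joint-space move of the TCP to a pose.
- arm.line_to(position, ori=None, max_speed=150): straight line of the TCP; ori=None keeps the orientation; max_speed is the mean speed in mm/s.
- arm.move_j(angles): joint-space move.
- arm.move_gripper(opening, strength=None): opening from 0.0 (shut) to 1.0 (fully open); strength is the grip in N (None keeps the last); returns when the fingers have stopped.
- arm.wait(seconds).
- arm.ik(position, orientation): joint angles nearest the present ones, or None.
- arm.get_state(): the state.
- vision.snapshot(name): name is "scene" or "top"; returns the picture (480x640x3 uint8, red, green, blue); there is no depth.
- vision.get_calibration(name): a dict with "K" (3x3 intrinsics, pixels), "k1" (the pictures are not rectified: a ray, as slopes to the right and down, at radius r is drawn at 1 + k1 r^2 times it, then the intrinsics apply), "rvec" (rotation vector, rad) and "tvec" (3), from world to camera coordinates, as OpenCV has them. Camera axes: x right, y down, z forward; pixel columns grow to the right and rows downward; lengths in mm; the calibration is good to about 2 mm. A picture is of the moment at which its call begins. get_calibration takes no time and is no camera call.
A pose or a line that the arm cannot do raises arm.MotionError and nothing moves.
- close_job(): hands the job in; it is judged then, once.
Trained networks look in the newest picture that a camera, given by its name, has taken for a name from the list of things; names that differ only in an ending like _2 or _b are one class to them, and where a whole thing is asked for, a point or a joint stands for the part that bears it (a point fixed in the world has none). Each returns a list of dicts, best first, with "confidence" (0 to 1); they miss things now and then, are a little off and sometimes report something else, mostly with a low value. They report only what shows in the picture. A call takes as long as a camera call.
- find_in(camera, name): "point" ([column, row] in pixels, amid what is visible of it).
- trace(camera, name): "mask" (480x640 bool, what is visible of it) and "point" ([column, row] in pixels, amid what is visible of it).
- pinpoint(camera, name): "point" ([column, row] in pixels: a listed point, or the origin of a listed thing).
The state is a dict: "time": time; "q": joint angles; "joint_velocities": joint speeds; "tau": joint torques, N m; "eef_pos": TCP position; "tcp_rot": TCP orientation; "ft_force": force on the tool from outside, world axes, zero at the start; "ft_torque": the same for the moment, N m; "finger_gap": opening from 0.0 (shut) to 1.0 (fully open); "grip_force": force on a finger pad.
Only numpy, scipy, OpenCV 4.12 (cv2) and the standard library are available. Lean on these libraries where they do the work, as an engineer would, in place of code of your own. Each camera call takes 0.05 s, during which the arm holds its last target. There are 200 camera calls.

### The job

Open the small fume screen for work: push its see-through front sash up from under its lip until it bears firmly (about 10 N of push, kept up for a moment) against the rubber pad of the stop clamped on the bar at its left. Then slide the stop's bolt fully home, to the right, under the sash's lug so that the sash stays up. Work gently: stay under 20 N on the sash and under 12 N on the bolt, leave the loose things around where they are, and let go of everything at the end.

Things in the scene. Friction and masses are not known exactly. Their poses are not given: they have to be found in the camera images.
- hood: Fixed grey fume screen, 100 mm deep (x), 290 wide (y), 368 high, duct collar on top. Origin: centre of its underside; x points from its front inwards, y to its left, z up. At its left a steel stop bar, 50 mm wide (y = 140 to 190 mm, front face at x = -50 mm), carries the stop.
- sash: Clear pane in aluminium frame, 256 wide, 165 high, 10 mm thick, sliding vertically before the screen at x = -58 mm; axes as the hood. Origin: middle of its lower edge, 85 to 110 mm up at the start. Counterbalanced, stays where left: lifting takes 1 to 5 N. Its lip and lug are listed apart. The lug meets the pad after 48 to 113 mm of rise.
- lip (a point): Middle of the front edge of the sash's finger lip, at the height of its underside; axes as the sash. The lip is 160 mm long (y), 8 to 10 mm thick, stands 37 mm forward of the sash's face along its lower edge; its underside is level with the sash's origin.
- lug_top (a point): Middle of the upper face of the steel lug at the sash's left end, the face that meets the stop's pad; axes as the sash. The lug is 18 x 20 x 12 mm (x, y, z), 155 mm left of the sash's middle, its top 17 mm above the sash's lower edge.
- stop: Dark steel block 60 wide (y = -14 to 46 mm), 32 high, fixed on the bar, height differs each time. Origin: middle of the underside of its rubber pad, straight above the lug; axes as the hood. Bolt housing under it, 30 mm high, y = 14 to 46 mm. The pad yields under 1 mm at 15 N. With the lug on the pad the bolt passes 2 mm under the lug; a lug much lower blocks it.
- bolt: Bolt 10 mm thick, sliding along the stop's y, with a push post 12 mm thick standing 52 mm forward (-x), black 18 mm cap. Origin: where post and bolt axes meet, at x = -1, z = -19 mm of the stop, y = 75 to 78 mm drawn out (start), 54 mm fully home (firm end). 2 N of friction; stays where left. 60 mm free to the left of the post at its height.
- flux_jar: Loose small white jar with a red lid, 41 mm across, 36 mm high, about 0.3 m left of the screen's middle. Bystander. Origin: centre of its underside.
- solder_spool: Loose spool with black flanges, 54 mm across, 37 mm high, in front of the screen's right part. Bystander. Origin: centre of its underside.
- tile_piece_b: Loose piece of grey soldering board, 59 x 71 x 8 mm, lying front left of the screen. Bystander. Origin: centre of its underside.

How it is judged:
By the outcome, as a careful person would: the job done as asked, in the order asked, and still so for the second after the job is handed in, with the robot touching nothing.
It also fails if it takes over 72 s, if anything falls off the work surface, if the arm or the gripper's body presses on something with over 40 N, if the wrist force passes 120 N, or if a joint passes its speed limit or range.

## Working session

There is one attempt and no reset: what is moved stays moved. The work goes in short steps, each a Python script; the robot and the scene stay as the last script left them, time stands still between calls to the robot, and variables do not carry over. Pictures are saved under pics/ and viewed, at most 10 in all, crops included, and the job is handed in when it is done.

```bash
mkdir -p pics; ls
cat > h.py <<'E'
from workcell import arm, vision, close_job, find_in, trace, pinpoint
import numpy as np, cv2
from scipy.optimize import least_squares
def cam(n):
    c=vision.get_calibration(n); return np.array(c["K"],float),c["k1"],np.array(c["rvec"],float).ravel(),np.array(c["tvec"],float).ravel()
def proj(n,P):
    K,k1,r,t=cam(n)
    return cv2.projectPoints(np.array(P,float).reshape(-1,1,3),r,t,K,np.array([k1,0,0,0.]))[0].reshape(-1,2)
def save(n,f):
    im=vision.snapshot(n); cv2.imwrite("pics/"+f,im[:,:,::-1]); return im
E
python3 - <<'E'
from h import *
np.set_printoptions(precision=1,suppress=True)
for n in("scene","top"):
    save(n,n+"0.png"); K,k1,r,t=cam(n); R=cv2.Rodrigues(r)[0]; print(n,-R.T@t,R[2],K[0,0],k1)
    for o in("hood","sash","lip","lug_top","stop","bolt","flux_jar","solder_spool","tile_piece_b"):
        print(o,[(np.round(d["point"],1),round(d["confidence"],2)) for d in pinpoint(n,o)[:2]])
E
```

```text
pics
scene [ 16.4 632.7 889.9] [ 0.5 -0.4 -0.7] 519.9625888962396 -0.03761451012839204
hood [(array([364. , 232.4]), 0.79)]
sash [(array([386.1, 218.8]), 0.57)]
lip [(array([398.8, 230.7]), 0.92)]
lug_top [(array([333.3, 242.9]), 0.89), (array([267.4, 304.9]), 0.73)]
stop [(array([335.7, 214.5]), 0.96)]
bolt [(array([299.6, 239. ]), 0.78), (array([363.6, 232.3]), 0.51)]
flux_jar [(array([272. , 305.2]), 0.84)]
solder_spool [(array([434.1, 236.3]), 0.64)]
tile_piece_b [(array([289.1, 339.7]), 0.66)]
top [ 376.4  185.8 1198. ] [ 0.1 -0.  -1. ] 505.5263405672341 0.040328592153114004
hood [(array([384.8, 208.6]), 0.61)]
sash [(array([391.3, 222.3]), 0.68), (array([322.1, 223.5]), 0.17)]
lip [(array([392.2, 242.9]), 0.78)]
lug_top [(array([321.6, 226.5]), 0.67)]
stop [(array([320.3, 218.1]), 0.62)]
bolt [(array([285.1, 220. ]), 0.8)]
flux_jar [(array([259.8, 218.6]), 0.7)]
solder_spool [(array([437.2, 255.2]), 0.69)]
tile_piece_b [(array([247. , 258.1]), 0.6)]
```

```bash
cat > fit.py <<'E'
from h import *
def model(p):
    x,y,a,s,h,b=p; c,sn=np.cos(a),np.sin(a)
    L={"hood":(0,0,0),"sash":(-58,0,s),"lip":(-100,0,s),"lug_top":(-58,155,s+17),"stop":(-58,155,h),"bolt":(-59,155+b,h-19)}
    return {k:np.array([x+c*v[0]-sn*v[1],y+sn*v[0]+c*v[1],v[2]]) for k,v in L.items()}
def fit(obs,p0):
    def f(p):
        m=model(p); return np.concatenate([(proj(n,m[k])[0]-uv)*w for n,k,uv,w in obs])
    return least_squares(f,p0,loss="soft_l1",f_scale=2.,x_scale=[10,10,.1,10,10,3])
E
python3 - <<'E'
from fit import *
np.set_printoptions(precision=1,suppress=True)
O={"scene":dict(hood=(364,232.4),sash=(386.1,218.8),lip=(398.8,230.7),lug_top=(333.3,242.9),stop=(335.7,214.5),bolt=(299.6,239)),
"top":dict(hood=(384.8,208.6),sash=(391.3,222.3),lip=(392.2,242.9),lug_top=(321.6,226.5),stop=(320.3,218.1),bolt=(285.1,220))}
obs=[(n,k,np.array(v),.3 if k=="hood" else 1) for n in O for k,v in O[n].items()]
r=fit(obs,[600,30,0,97,190,76]); p=r.x; print(p.round(3)); m=model(p)
for n,k,uv,w in obs: print(n,k,proj(n,m[k])[0]-uv)
for k in m: print(k,m[k])
for k,z in (("flux_jar",0),("solder_spool",0),("tile_piece_b",0)):
    U=dict(flux_jar=[(272,305.2),(259.8,218.6)],solder_spool=[(434.1,236.3),(437.2,255.2)],tile_piece_b=[(289.1,339.7),(247,258.1)])[k]
    q=least_squares(lambda q:np.concatenate([proj(n,[*q,0])[0]-u for n,u in zip(("scene","top"),U)]),[500,100]); print(k,q.x,q.fun)
# combined view
a=cv2.imread("pics/scene0.png")[140:380,200:520]; b=cv2.imread("pics/top0.png")[140:320,200:520]
cv2.imwrite("pics/a.png",cv2.resize(a,None,fx=2.5,fy=2.5)); cv2.imwrite("pics/b.png",cv2.resize(b,None,fx=2.5,fy=2.5))
E
```

```text
[591.8 -14.8  -0.   87.6 198.6  79.7]
scene hood [-0.2 -1.3]
scene sash [-1.1 -0.9]
scene lip [ 0.2 -2.3]
scene lug_top [-0.7  3.7]
scene stop [-1.8 -1.1]
scene bolt [2.6 1.3]
top hood [-0.5 -1.5]
top sash [-0.1  3.5]
top lip [-0.6  1.6]
top lug_top [ 0.3 -1.9]
top stop [ 3.6 -0.2]
top bolt [-0.8 -0.3]
hood [591.8 -14.8   0. ]
sash [533.8 -14.7  87.6]
lip [491.8 -14.6  87.6]
lug_top [533.9 140.3 104.6]
stop [533.9 140.3 198.6]
bolt [533.  220.  179.6]
flux_jar [562.4 283.3] [-0.6 -0.   0.5  0.4]
solder_spool [ 474.4 -135.6] [ 0.9 -1.8 -1.5  0.4]
tile_piece_b [470.6 310.4] [-0.5  1.4  1.4 -0.7]
```

View pics/a.png

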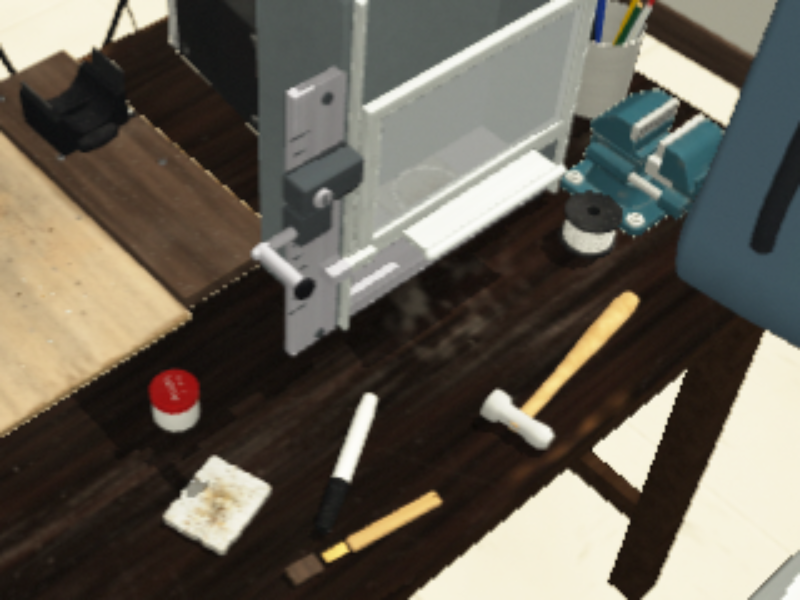

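View pics/b.png

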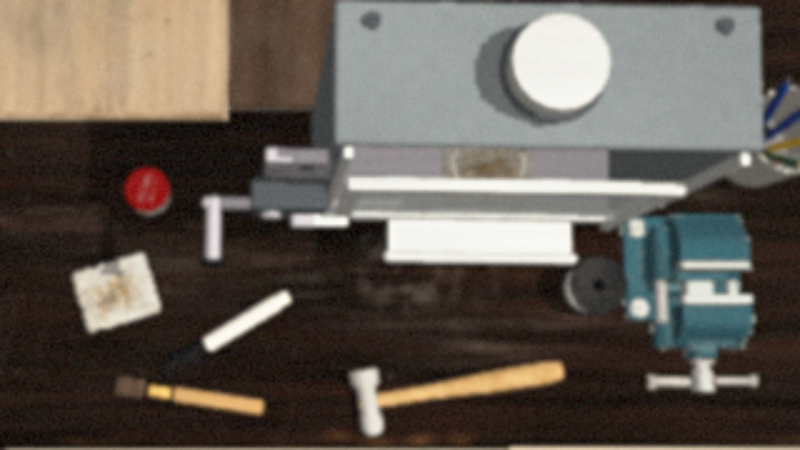

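```bash
cat >> h.py <<'E'
from scipy.spatial.transform import Rotation as Ro
def ori(t,s=1):  # tool z forward, down by t rad; tool y = s*world y
    z=np.array([np.cos(t),0,-np.sin(t)]); y=np.array([0,s,0.]); 
    return Ro.from_matrix(np.c_[np.cross(y,z),y,z]).as_euler("xyz").tolist()
def ft(n=8):
    a=[]
    for _ in range(n): a.append(arm.get_state()["ft_force"]); arm.wait(.01)
    return np.mean(a,0)
E
python3 - <<'E'
from h import *
for d in (0,10,20,30,45):
  for s in(1,-1):
    o=ori(np.radians(d),s)
    for P in ([485,-15,60],[485,-15,175],[400,-15,60],[470,250,180],[400,250,180],[400,0,250]):
        q=arm.ik(P,o); print(d,s,P,None if q is None else np.round(q,2))
s=arm.get_state(); print(s["time"],s["ft_force"])
E
```

```text
0 1 [485, -15, 60] [-0.71  1.04  2.36  2.42  1.77  1.39]
0 1 [485, -15, 175] [-0.71  0.52  2.57  2.43  1.53  1.61]
0 1 [400, -15, 60] None
0 1 [470, 250, 180] [0.55 0.51 2.33 3.71 1.31 1.41]
0 1 [400, 250, 180] [0.7  0.49 2.41 3.86 1.38 1.41]
0 1 [400, 0, 250] None
0 -1 [485, -15, 60] [-0.71  1.04  2.36  2.42  1.77 -1.75]
0 -1 [485, -15, 175] [-0.71  0.52  2.57  2.43  1.53 -1.54]
0 -1 [400, -15, 60] None
0 -1 [470, 250, 180] [ 0.55  0.51  2.33  3.71  1.31 -1.73]
0 -1 [400, 250, 180] [ 0.7   0.49  2.41  3.86  1.38 -1.73]
0 -1 [400, 0, 250] None
10 1 [485, -15, 60] [-0.69  0.84  2.45  2.46  1.51  1.48]
10 1 [485, -15, 175] None
10 1 [400, -15, 60] None
10 1 [470, 250, 180] [0.54 0.32 2.36 3.78 1.01 1.3 ]
10 1 [400, 250, 180] [0.69 0.28 2.45 3.93 1.09 1.28]
10 1 [400, 0, 250] None
10 -1 [485, -15, 60] [-0.69  0.84  2.45  2.46  1.51 -1.66]
10 -1 [485, -15, 175] None
10 -1 [400, -15, 60] None
10 -1 [470, 250, 180] [ 0.54  0.32  2.36  3.78  1.01 -1.84]
10 -1 [400, 250, 180] [ 0.69  0.28  2.45  3.93  1.09 -1.87]
10 -1 [400, 0, 250] None
20 1 [485, -15, 60] [-0.65  0.6   2.5   2.49  1.19  1.
[... 923 characters left out ...]
 0.38  2.28]
45 1 [485, -15, 175] [-0.48 -0.29  2.44  0.94  0.42 -2.82]
45 1 [400, -15, 60] None
45 1 [470, 250, 180] [ 0.42 -0.05  2.24 -0.97  0.36 -0.33]
45 1 [400, 250, 180] [ 0.52 -0.18  2.36 -0.98  0.44 -0.25]
45 1 [400, 0, 250] None
45 -1 [485, -15, 60] [-0.48  0.15  2.45  2.05  0.38 -0.86]
45 -1 [485, -15, 175] [-0.48 -0.29  2.44  0.94  0.42  0.32]
45 -1 [400, -15, 60] None
45 -1 [470, 250, 180] [ 0.42 -0.05  2.24 -0.97  0.36  2.81]
45 -1 [400, 250, 180] [ 0.52 -0.18  2.36 -0.98  0.44  2.89]
45 -1 [400, 0, 250] None
1.0 [-0.05630115 -0.54992231 -0.59054559]<sys>:0: UserWarning: Gimbal lock detected. Setting third angle to zero since it is not possible to uniquely determine all angles.
```

```bash
cat >> h.py <<'E'
def oria(az,t=0,s=1):
    az,t=np.radians(az),np.radians(t)
    z=np.array([np.cos(t)*np.cos(az),np.cos(t)*np.sin(az),-np.sin(t)]); y=s*np.array([-np.sin(az),np.cos(az),0.])
    return Ro.from_matrix(np.c_[np.cross(y,z),y,z]).as_euler("xyz").tolist()
E
python3 -W ignore - <<'E'
from h import *
D=Ro.from_matrix(arm.get_state()["tcp_rot"]).as_euler("xyz") if np.shape(arm.get_state()["tcp_rot"])==(3,3) else arm.get_state()["tcp_rot"]
print(D)
def dn(P):
    az=np.arctan2(P[1],P[0])
    c=[(np.abs(np.array(q)-arm.get_state()["q"]).sum(),o) for w in (az,az+np.pi,az-np.pi/2,az+np.pi/2) for o in [[np.pi,0,w]] for q in [arm.ik(P,o)] if q is not None]
    return min(c)[1] if c else None
for P in ([230,-280,400],[330,100,420],[230,400,420]):
    o=dn(P); print(P,o)
    if o is None: break
    arm.move_ptp(P,o); print(np.round(arm.get_state()["q"],2),arm.get_state()["time"])
for az in (-20,-10,0):
  for t in(0,8,15):
    for P in ([485,10,60],[485,10,180],[440,10,60],[460,250,180],[440,250,300],[440,200,300]):
        q=arm.ik(P,oria(az,t)); q2=arm.ik(P,oria(az,t,-1)); print(az,t,P,*[None if x is None else np.round(x,2) for x in (q,q2)])
E
```

```text
[3.14155206e+00 1.56425043e-05 3.20822065e-01]
[230, -280, 400] [3.141592653589793, 0, np.float64(0.6876712560387295)]
[-1.21 -0.42  1.88 -0.    1.68 -0.33] 2.1583
[330, 100, 420] [3.141592653589793, 0, np.float64(1.8650308919060843)]
[-0.06 -0.47  1.87 -0.    1.74 -0.35] 3.6167
[230, 400, 420] [3.141592653589793, 0, np.float64(2.6197583737753827)]
[ 0.79 -0.17  1.65 -0.    1.66 -0.26] 4.8167
-20 0 [485, 10, 60] [-0.05  0.98  2.3   3.45  1.7   1.61] [-0.05  0.98  2.3   3.45  1.7  -1.53]
-20 0 [485, 10, 180] [-0.05  0.48  2.48  3.45  1.4   1.52] [-0.05  0.48  2.48  3.45  1.4  -1.62]
-20 0 [440, 10, 60] [-0.06  1.04  2.36  3.44  1.82  1.65] [-0.06  1.04  2.36  3.44  1.82 -1.5 ]
-20 0 [460, 250, 180] None None
-20 0 [440, 250, 300] None None
-20 0 [440, 200, 300] None None
-20 8 [485, 10, 60] [-0.05  0.83  2.36  3.44  1.48  1.58] [-0.05  0.83  2.36  3.44  1.48 -1.56]
-20 8 [485, 10, 180] [-0.05  0.29  2.52  3.47  1.11  1.46] [-0.05  0.29  2.52  3.47  1.11 -1.68]
-20 8 [440, 10, 60] [-0.06  0.88  2.43  3.42  1.59  1.62] [-0.06  0.88  2.43  3.42  1.59 -1.52]
-20 8 [460, 250, 180] None Non
[... 2714 characters left out ...]
82]
0 8 [440, 250, 300] [ 0.6  -0.12  2.43  4.04  0.8   0.94] [ 0.6  -0.12  2.43  4.04  0.8  -2.2 ]
0 8 [440, 200, 300] [ 0.42 -0.26  2.53  3.85  0.68  1.04] [ 0.42 -0.26  2.53  3.85  0.68 -2.1 ]
0 15 [485, 10, 60] [-0.55  0.72  2.48  2.6   1.36  1.54] [-0.55  0.72  2.48  2.6   1.36 -1.6 ]
0 15 [485, 10, 180] None None
0 15 [440, 10, 60] [-0.74  0.82  2.57  2.43  1.49  1.41] [-0.74  0.82  2.57  2.43  1.49 -1.73]
0 15 [460, 250, 180] [0.55 0.23 2.38 3.86 0.87 1.22] [ 0.55  0.23  2.38  3.86  0.87 -1.92]
0 15 [440, 250, 300] [ 0.59 -0.22  2.41  4.27  0.63  0.7 ] [ 0.59 -0.22  2.41  4.27  0.63 -2.44]
0 15 [440, 200, 300] [ 0.41 -0.37  2.51  4.13  0.48  0.75] [ 0.41 -0.37  2.51  4.13  0.48 -2.39]
```

```bash
cat > fk.py <<'E'
from h import *
def chain(q,g):
    d,h,a,e,b,c,dx,dy,o=g
    Y=lambda x:Ro.from_euler("y",x); Z=lambda x:Ro.from_euler("z",x)
    R1=Z(q[0]); p1=R1.apply([o,d,h]); R2=R1*Y(q[1]); p2=p1+R2.apply([0,0,a]); R3=R2*Y(q[2])
    p3=p2+R3.apply([e,0,b]); R5=R3*Z(q[3])*Y(q[4]); p4=p3+R5.apply([dx,dy,c])
    return p1,p2,p3,p4,R5*Z(q[5])
E
python3 -W ignore - <<'E'
from fk import *
D=[]
for P,o in [([230,400,420],[np.pi,0,1]),([300,300,300],[np.pi,0,2]),([400,350,200],[np.pi,0,2]),([485,10,60],oria(-20,0)),([485,10,180],oria(-20,15)),([460,250,180],oria(-10,8)),([440,200,300],oria(0,8)),([600,100,300],[2.5,.3,1.]),([500,200,300],[2.8,-.3,2.]),([500,-200,400],[2.8,-.4,2.])]:
    q=arm.ik(P,o)
    if q is not None: D.append((q,P,o))
f=lambda g:np.concatenate([chain(q,g)[3]-P for q,P,o in D])
best=min((least_squares(f,g0) for g0 in ([0,300,400,0,400,200,0,0,0],[100,200,400,0,400,250,0,0,0],[-100,200,350,50,350,250,0,0,50])),key=lambda r:r.cost)
print(len(D),best.x.round(1),np.abs(best.fun).max())
np.save("g.npy",best.x); g=best.x
for q,P,o in D[:6]: print([x.round() for x in chain(q,g)[1:4]],(chain(q,g)[4].inv()*Ro.from_euler("xyz",o)).magnitude().round(2))
E
```

```text
10 [117.8 313.4 438.2  85.5 514.5 286.5  -0.   -0.   -0. ] 9.890754881780595e-12Traceback (most recent call last):
  File "<stdin>", line 10, in <module>
AttributeError: 'float' object has no attribute 'round'
```

```bash
cat > plan.py <<'E'
from fk import *
g=np.load("g.npy")
def show(qs,n=6):
    for a,b in zip(qs[:-1],qs[1:]):
        for s in np.linspace(0,1,n+1):
            c=chain(np.array(a)+s*(np.array(b)-a),g); print("E",c[1].astype(int),"W",c[2].astype(int),"T",c[3].astype(int),"dir",c[4].apply([0,0,1]).round(2))
        print()
E
python3 -W ignore - <<'E'
from plan import *
q0=np.array(arm.get_state()["q"])
o=oria(-20,15,-1)
T=arm.ik([440,10,60],o); print(np.round(T,3)); 
for y in(-10,0,10):
  for z in (66,170,185,195):
    q=arm.ik([488,y,z],o); print(y,z,None if q is None else np.round(q,2))
for s in (-1,1):print(s,np.round(arm.ik([430,10,150],oria(-20,15,s)) or 0,2), np.round(arm.ik([300,100,300],oria(-20,15,s)) or 0,2))
A=np.array([0.79,-.5,2.4,0,1.2,q0[5]]); B=np.array([0.79,-.5,2.4,3.41,1.2,-1.5]);C=np.array([0.3,-.2,2.4,3.41,1.37,-1.55])
show([q0,A,B,T],5)
E
```

```text
[-0.075  0.722  2.483  3.412  1.37  -1.553]
-10 66 [-0.15  0.66  2.42  3.34  1.26 -1.58]
-10 170 [-0.15  0.16  2.54  3.39  0.88 -1.68]
-10 185 [-0.15  0.08  2.55  3.41  0.81 -1.7 ]
-10 195 [-0.15  0.03  2.55  3.42  0.77 -1.72]
0 66 [-0.1   0.66  2.42  3.39  1.25 -1.59]
0 170 [-0.1   0.17  2.53  3.45  0.88 -1.71]
0 185 [-0.1   0.09  2.54  3.47  0.82 -1.73]
0 195 [-0.1   0.04  2.54  3.48  0.77 -1.75]
10 66 [-0.06  0.66  2.41  3.44  1.24 -1.59]
10 170 [-0.06  0.17  2.52  3.51  0.88 -1.73]
10 185 [-0.06  0.1   2.53  3.53  0.82 -1.76]
10 195 [-0.06  0.05  2.53  3.54  0.78 -1.79]
-1 0 0
1 0 0
E [-135   30  745] W [230 399 706] T [230 399 419] dir [ 0. -0. -1.]
E [-155   10  739] W [207 375 657] T [208 377 370] dir [ 0.01  0.01 -1.  ]
E [-175   -9  731] W [181 349 606] T [184 353 320] dir [ 0.01  0.01 -1.  ]
E [-194  -28  722] W [153 321 555] T [158 326 268] dir [ 0.02  0.02 -1.  ]
E [-213  -47  710] W [123 291 503] T [130 298 216] dir [ 0.02  0.02 -1.  ]
E [-231  -66  697] W [ 91 259 450] T [100 268 164] dir [ 0.03  0.03 -1.  ]

E [-231  -66  697] W [ 91 259 450] T [100 268 164] dir [ 0.03  0.03 -1.  ]
E [-231  -66  697] W [ 91 259 450] T [ -5 400 221] dir [-0.34  0.49 -0.8 ]
E [-231  -66  697] W [ 91 259 450] T [-37 501 365] dir [-0.45  0.84 -0.3 ]
E [-231  -66  697] W [ 91 259 450] T [ 19 524 532] dir [-0.25  0.92  0.29]
E [-231  -66  697] W [ 91 259 450] T [140 461 648] dir [0.17 0.7  0.69]
E [-231  -66  697] W [ 91 259 450] T [269 338 660] dir [0.62 0.28 0.73]

E [-231  -66  697] W [ 91 259 450] T [269 338 660] dir [0.62 0.28 0.73]
E [-158   31  737] W [151 251 379] T [375 322 543] dir [0.78 0.25 0.57]
E [-54 104 751] W [193 222 308] T [454 266 417] dir [0.91 0.15 0.38]
E [ 66 140 739] W [211 181 240] T [493 183 290] dir [0.98 0.01 0.17]
E [189 136 702] W [205 138 181] T [488  91 168] dir [ 0.99 -0.16 -0.04]
E [297  95 642] W [179 104 134] T [440   9  60] dir [ 0.91 -0.33 -0.26]
```

```bash
python3 -W ignore - <<'E'
from plan import *
o=oria(-20,15,-1)
T=np.array(arm.ik([440,10,66],o)); q0=np.array(arm.get_state()["q"])
A=np.array([0.5,-.5,2.4,0,1.2,q0[5]]); B=np.array([0.5,-.5,2.4,3.9,1.2,-1.5])
for az in(-45,-60):
  for P in ([370,0,90],[370,0,200],[370,0,300],[350,50,300],[400,0,90]):
    q=arm.ik(P,oria(az,15,-1)); print(az,P,None if q is None else np.round(q,2))
C=np.array([0.5,.5,2.45,4.0,1.3,-1.5])
show([A,B,C,T],5)
E
```

```text
-45 [370, 0, 90] None
-45 [370, 0, 200] None
-45 [370, 0, 300] None
-45 [350, 50, 300] None
-45 [400, 0, 90] None
-60 [370, 0, 90] None
-60 [370, 0, 200] None
-60 [370, 0, 300] None
-60 [350, 50, 300] None
-60 [400, 0, 90] None
E [-240    2  697] W [162 222 450] T [172 228 164] dir [ 0.04  0.02 -1.  ]
E [-240    2  697] W [162 222 450] T [104 405 237] dir [-0.2   0.64 -0.74]
E [-240    2  697] W [162 222 450] T [119 503 414] dir [-0.15  0.98 -0.13]
E [-240    2  697] W [162 222 450] T [209 467 592] dir [0.16 0.85 0.5 ]
E [-240    2  697] W [162 222 450] T [321 316 669] dir [0.56 0.33 0.76]
E [-240    2  697] W [162 222 450] T [391 138 600] dir [ 0.8  -0.29  0.52]

E [-240    2  697] W [162 222 450] T [391 138 600] dir [ 0.8  -0.29  0.52]
E [-170   41  732] W [178 231 394] T [429 153 508] dir [ 0.88 -0.27  0.4 ]
E [-94  82 749] W [184 235 336] T [450 159 411] dir [ 0.93 -0.26  0.26]
E [-18 124 749] W [179 232 279] T [453 154 314] dir [ 0.95 -0.27  0.12]
E [ 57 165 732] W [164 224 225] T [438 141 221] dir [ 0.96 -0.29 -0.01]
E [127 204 697] W [140 210 176] T [408 119 135] dir [ 0.94 -0.32 -0.14]

E [127 204 697] W [140 210 176] T [408 119 135] dir [ 0.94 -0.32 -0.14]
E [164 193 689] W [154 189 168] T [421  96 124] dir [ 0.93 -0.33 -0.15]
E [199 177 680] W [165 167 160] T [431  73 111] dir [ 0.93 -0.33 -0.17]
E [232 155 670] W [172 146 152] T [437  51  97] dir [ 0.92 -0.33 -0.19]
E [262 128 660] W [177 125 146] T [440  29  81] dir [ 0.92 -0.33 -0.22]
E [288  96 650] W [179 104 140] T [440   9  66] dir [ 0.91 -0.33 -0.26]
```

```bash
python3 -W ignore - <<'E'
from plan import *
o=oria(-20,15,-1)
T=np.array(arm.ik([440,10,66],o)); q0=np.array(arm.get_state()["q"])
A=[0.5,-.5,2.4,0,1.2,q0[5]]; B=[0.5,-.5,2.4,3.9,1.2,-1.5]; C=[0.5,.5,2.45,4.0,1.3,-1.5]
arm.move_gripper(0.0,5)
for q in (A,B,C,T): arm.move_j(list(q)); s=arm.get_state(); print(s["time"],np.round(s["eef_pos"],1),np.round(s["ft_force"],1))
im=save("scene","t.png"); print([ (d["point"],d["confidence"]) for k in ("lip","lug_top","stop","bolt") for d in pinpoint("scene",k)[:1]])
cv2.imwrite("pics/t2.png",cv2.resize(im[140:380,200:520,::-1],None,fx=2.5,fy=2.5))
im=save("top","u.png"); print([ (d["point"],d["confidence"]) for k in ("lip","lug_top","stop","bolt") for d in pinpoint("top",k)[:1]])
print(proj("scene",[s["eef_pos"]]),proj("top",[s["eef_pos"]]))
E
```

```text
7.3083 [173.8 229.3 165.7] [ 0.5 -0.4  0.8]
10.5583 [391.4 138.9 600.7] [-0.4 -0.  -0.8]
12.275 [409.2 119.8 136.4] [0.1 0.7 0.2]
12.9833 [440.3   9.7  66.6] [-0.6  0.5  0.3]
[([399.4, 229.3], 0.86), ([335.5, 245.0], 0.71), ([336.0, 213.3], 0.8), ([301.1, 241.1], 0.8)]
[([393.3, 245.0], 0.61), ([319.8, 224.9], 0.76), ([321.3, 217.2], 0.6), ([259.9, 219.4], 0.74)]
[[407.71977998 253.91923728]] [[379.63812872 268.32375534]]
```

View pics/t2.png

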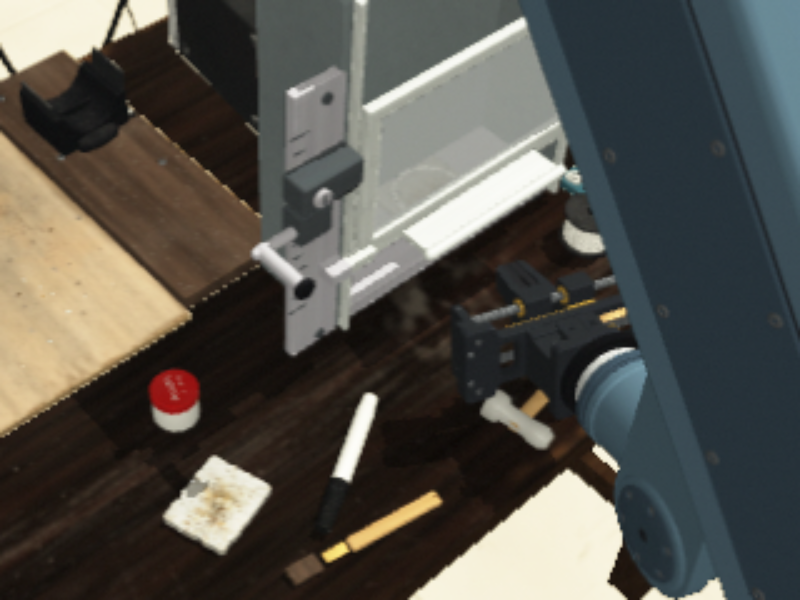

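```bash
cat > push.py <<'E'
from plan import *
def P(): return np.array(arm.get_state()["eef_pos"])
E
python3 -W ignore - <<'E'
from push import *
x,y,z=488,10,66
arm.line_to([x,y,z],max_speed=60); f0=ft(); print("base",f0.round(2),arm.get_state()["time"])
c=None; log=[]
while z<200:
    st=2 if (c is None or z-c<80) else .7
    z+=st; arm.line_to([x,y,z],max_speed=40 if st==2 else 25)
    f=ft(3)-f0; log.append((z,*f.round(1)))
    if c is None and f[2]<-.8: c=z
    if f[2]<-8 or np.linalg.norm(f)>11: break
s=arm.get_state(); print("contact",c,"t",s["time"],s["eef_pos"]); 
for l in log[::5]+log[-4:]: print(*l)
E
```

```text
base [ 0.2   0.25 -0.15] 14.5
contact 88 t 31.825 [487.65981354  10.05010147 175.52114402]
68 0.1 -0.3 0.0
78 -0.4 0.1 0.4
88 0.4 -0.6 -3.0
98 -1.2 -0.3 -1.9
108 -1.6 -0.7 -2.4
118 -1.7 -0.9 -2.5
128 -1.2 -0.8 -2.2
138 -1.3 -0.5 -2.9
148 -1.1 -0.7 -2.0
158 -1.3 -0.3 -2.4
168 -1.6 -0.4 -2.2
171.49999999999994 -1.2 -0.7 -2.7
174.9999999999999 -0.3 -0.6 -3.7
174.2999999999999 -0.9 -0.7 -3.4
174.9999999999999 -0.3 -0.6 -3.7
175.69999999999987 1.9 -1.5 -7.1
176.39999999999986 4.4 -2.1 -12.1
```

```bash
python3 -W ignore - <<'E'
from push import *
f0=np.array([.2,.25,-.15]); z=176.4
print((ft(3)-f0).round(1))
while z<177.3:
    z+=.15; arm.line_to([488,10,z],max_speed=10); f=ft(4)-f0
    if f[2]<-13: break
for _ in range(4): arm.wait(.25); print(z,(ft(3)-f0).round(1))
for zz,v in((175,10),(172,20),(80,120)): arm.line_to([488,10,zz],max_speed=v)
print((ft(3)-f0).round(1),arm.get_state()["time"])
arm.line_to([440,10,66],max_speed=120)
q=arm.get_state()["q"]; print(np.round(q,3),arm.get_state()["time"])
for n in ("scene","top"):
    im=save(n,n+"2.png"); print([(k,np.round(d["point"],1),round(d["confidence"],2)) for k in ("lip","lug_top","stop","bolt") for d in pinpoint(n,k)[:2]])
    cv2.imwrite("pics/v_%s.png"%n,cv2.resize(im[160:300,220:400,::-1],None,fx=4,fy=4))
E
```

```text
[  5.   -1.5 -12.6]
176.55 [  5.6  -1.8 -13.1]
176.55 [  5.   -1.8 -13.1]
176.55 [  5.3  -2.4 -13.3]
176.55 [  5.5  -1.5 -13.2]
[-0.5 -0.7  0.2] 34.7833
[-0.075  0.693  2.492  3.413  1.352 -1.559] 35.35
[('lip', array([403.7, 199.4]), 0.9), ('lug_top', array([337.1, 216.8]), 0.82), ('stop', array([335.1, 214.9]), 0.68), ('stop', array([300.4, 242.2]), 0.44), ('bolt', array([301.6, 240.6]), 0.51)]
[('lip', array([401.5, 239.4]), 0.74), ('lug_top', array([324.8, 218.4]), 0.96), ('lug_top', array([259.9, 218.8]), 0.29), ('stop', array([320.3, 217.3]), 0.79), ('bolt', array([286.6, 219.7]), 0.65)]
```

View pics/v_scene.png

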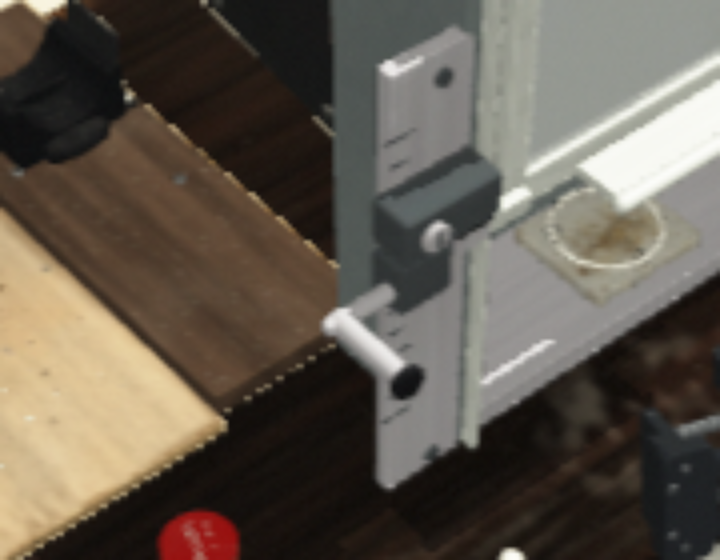

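View pics/v_top.png

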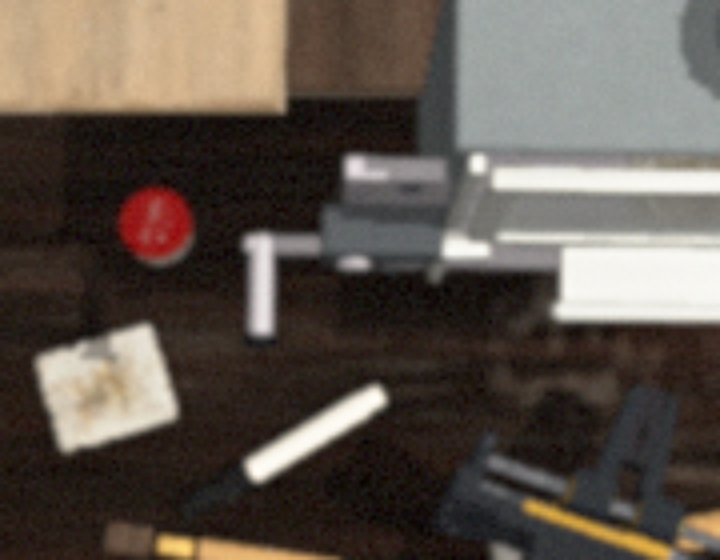

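```bash
python3 -W ignore - <<'E'
from plan import *
np.set_printoptions(precision=1,suppress=True)
r=least_squares(lambda q:np.concatenate([proj("scene",q)[0]-(321,255.5),proj("top",q)[0]-(285,244.5)]),[480,218,180]); print("cap",r.x,r.fun)
r=least_squares(lambda q:np.concatenate([proj("scene",q)[0]-(301.,240.),proj("top",q)[0]-(285.5,219.8)]),[530,218,180]); print("bolt",r.x,r.fun)
q0=np.array(arm.get_state()["q"]); C=np.array([0.5,.5,2.45,4.0,1.3,-1.5])
for t in (8,12,15):
    o=oria(0,t,-1); Q=[arm.ik(p,o) for p in ([425,255,178],[478,255,178],[478,210,178])]
    print(t,*[None if q is None else np.round(q,2) for q in Q])
o=oria(0,8,-1); show([q0,C,np.array(arm.ik([425,255,178],o))],4)
E
```

```text
cap [482.2 218.2 179.5] [-0.2 -0.   0.1  0.1]
bolt [534.8 219.1 177.9] [ 1.   0.2 -0.7 -0.8]
8 [ 0.7  0.3  2.4  3.9  1.1 -1.8] [ 0.5  0.4  2.3  3.8  1.1 -1.8] [ 0.4  0.3  2.4  3.6  1.1 -1.7]
12 [ 0.6  0.3  2.4  3.9  1.  -1.9] [ 0.5  0.3  2.3  3.8  0.9 -1.9] [ 0.4  0.3  2.4  3.6  0.9 -1.8]
15 [ 0.6  0.2  2.4  4.   0.9 -1.9] [ 0.5  0.3  2.3  3.8  0.9 -1.9] [ 0.4  0.2  2.4  3.6  0.8 -1.8]
E [288  96 650] W [180 104 140] T [440   9  66] dir [ 0.9 -0.3 -0.3]
E [254 135 663] W [176 130 147] T [439  34  85] dir [ 0.9 -0.3 -0.2]
E [215 167 675] W [169 157 156] T [434  62 104] dir [ 0.9 -0.3 -0.2]
E [173 190 687] W [157 184 166] T [424  90 121] dir [ 0.9 -0.3 -0.2]
E [127 204 697] W [140 210 176] T [408 119 135] dir [ 0.9 -0.3 -0.1]

E [127 204 697] W [140 210 176] T [408 119 135] dir [ 0.9 -0.3 -0.1]
E [107 201 705] W [141 221 185] T [416 152 144] dir [ 1.  -0.2 -0.1]
E [ 86 196 713] W [142 232 195] T [422 186 153] dir [ 1.  -0.2 -0.1]
E [ 66 190 719] W [142 243 206] T [425 220 165] dir [ 1.  -0.1 -0.1]
E [ 46 183 725] W [141 254 217] T [424 254 178] dir [ 1.  -0.  -0.1]
```

```bash
python3 -W ignore - <<'E'
from push import *
o=oria(0,8,-1)
arm.move_j([0.5,.5,2.45,4.0,1.3,-1.5]); arm.move_j(list(arm.ik([425,255,181],o)))
arm.line_to([480,255,181],max_speed=80); f0=ft(); print("base",f0.round(2),arm.get_state()["time"])
y=255; c=None; log=[]
while y>205:
    st=1.5 if c is None or c-y<16 else .6
    y-=st; arm.line_to([480,y,181],max_speed=25 if st>1 else 15); f=ft(3)-f0; log.append((round(y,1),*f.round(1)))
    if c is None and f[1]>1.2: c=y
    if np.linalg.norm(f)>6.5: break
s=arm.get_state(); print("contact",c,s["eef_pos"],s["time"])
for l in log[::4]+log[-4:]: print(*l)
E
```

```text
base [ 0.02 -0.05 -0.04] 38.1
contact 243.0 [479.90899545 221.45830355 181.0131215 ] 46.075
253.5 0.2 0.2 -0.1
247.5 0.2 -0.2 -0.4
241.5 -0.1 1.7 0.2
235.5 -1.3 1.7 0.5
229.5 -2.0 2.1 -0.1
225.3 -1.8 2.0 0.2
222.9 -1.7 1.8 0.2
220.5 -3.3 6.9 0.5
222.3 -2.5 1.9 -0.3
221.7 -2.7 2.9 0.3
221.1 -3.4 5.4 -0.0
220.5 -3.3 6.9 0.5
```

```bash
python3 -W ignore - <<'E'
from push import *
f0=np.array([0,-.05,0]); y=220.5
for _ in range(6):
    f=ft(4)-f0
    if f[1]>8: break
    y-=.2; arm.line_to([480,y,181],max_speed=10)
print(y,f.round(1),P()); arm.wait(.2)
arm.line_to([480,y+12,181],max_speed=40); arm.line_to([425,y+35,181],max_speed=80)
print(ft(3).round(1),arm.get_state()["time"])
for n in ("scene","top"):
    im=save(n,n+"3.png"); print([(k,np.round(d["point"],1),round(d["confidence"],2)) for k in ("lip","lug_top","stop","bolt","flux_jar","solder_spool","tile_piece_b") for d in pinpoint(n,k)[:1]])
    cv2.imwrite("pics/w_%s.png"%n,cv2.resize(im[160:300,220:400,::-1],None,fx=4,fy=4))
print(proj("scene",[[533,193.5,179],[482,193.5,179]]),proj("top",[[533,193.5,179],[482,193.5,179]]))
E
```

```text
220.3 [-3.4  8.1 -0.5] [479.88169327 221.39458151 180.99245611]
[ 0.1 -0.2 -0.2] 47.9583
[('lip', array([406.8, 198.3]), 0.76), ('lug_top', array([334. , 215.4]), 0.92), ('stop', array([334.8, 214.9]), 0.97), ('bolt', array([311.9, 233.4]), 0.79), ('flux_jar', array([270.1, 303.5]), 0.79), ('solder_spool', array([433.8, 235. ]), 0.7), ('tile_piece_b', array([289.6, 344.8]), 0.62)]
[('lip', array([399.7, 241. ]), 0.82), ('lug_top', array([326.5, 219.7]), 0.87), ('stop', array([326.7, 218.9]), 0.84), ('bolt', array([296.5, 220.9]), 0.5), ('flux_jar', array([258.6, 217.7]), 0.58), ('solder_spool', array([436.1, 255.4]), 0.57), ('tile_piece_b', array([245.4, 257.5]), 0.83)]
[[313.04015516 233.88070341]
 [331.02156865 249.15859592]] [[297.34767408 219.82533317]
 [297.32848604 244.73326129]]
```

View pics/w_scene.png

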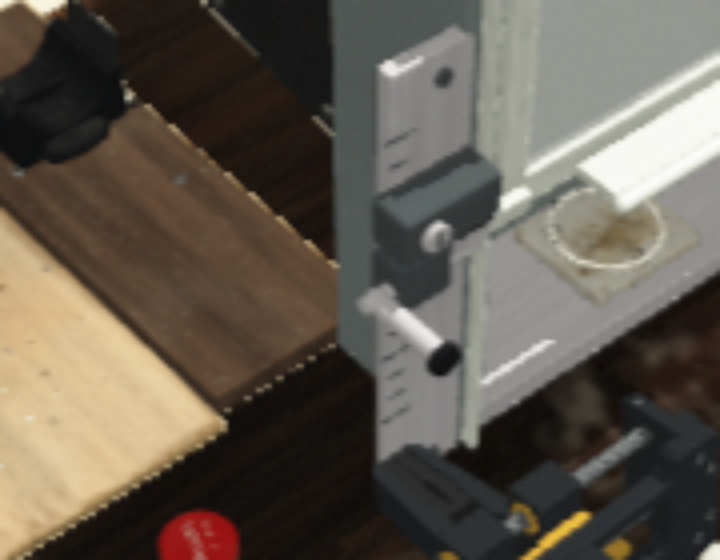

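View pics/w_top.png

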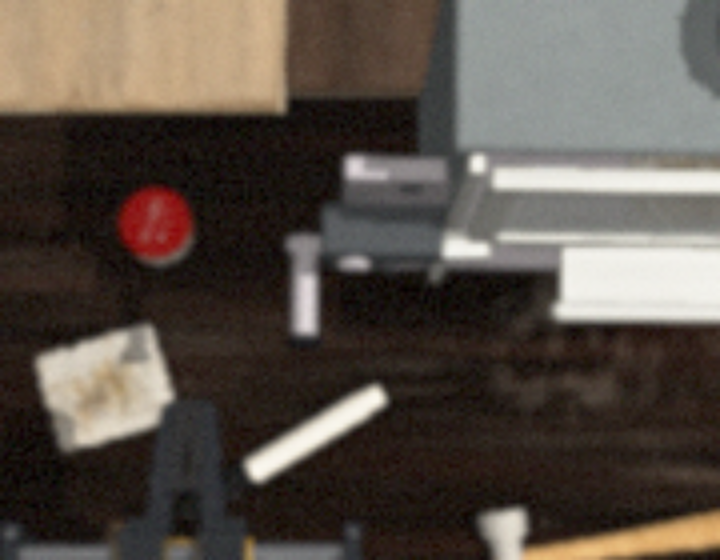

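The pictures show the bolt home, with the post at top-view pixel (296,221) where about 297 was expected. The sash is still up against the stop, and the jar, spool and tile are where they were. The gripper is clear, so I'm handing in.

```bash
python3 -c "
from workcell import close_job
print(close_job())"
```

```text
the job is handed in; nothing more can be done
None
```

The sash is up: I pressed it against the stop's pad with about 13 N of upward push (about 14 N in all) for over a second. I then slid the bolt about 22 mm to its firm end with about 9 N, let go of everything, and handed the job in at about 48 s.

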